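Take the valve body out of its open mould

TASK

Lift the plastic valve body out of its open aluminium mould and set it down gently, not dropped, in the large empty bay of the parts tray, flat on its base with its neck up. Leave the pipe tee lying in the other mould.

Things in the scene. Friction and masses are not known exactly. Their poses are not given: they have to be found in the camera images.
- valve_center (a point): Ivory plastic valve body lying loose in its mould, 100 to 170 g: block 44 (x) x 40 (y) x 44 mm high, a spigot of 32 mm diameter on each x end (110 mm overall), round neck on top 26 mm wide, 12 mm high. Point: block's centre, 22 mm above its base; z up. Its flat y faces, 40 mm apart, stand 28 mm clear of the mould's face. The like body lying on the bare bench is not wanted.
- mould: Open lower mould half holding the valve body. Aluminium block fixed to the bench, 150 (x) x 120 (y) mm, flat face 36 mm above the bench. Origin: centre of its underside; z up. Central cavity 16 mm deep, 2 mm play; the valve body's x lies along the mould's x. Guide pins, 12 mm wide, stand 12 mm above the face at x 65, y 50 and x -65, y -50 mm; nothing else does.
- tray_bay (a point): Centre of the floor of the large empty bay of the grey parts tray, fixed to the bench. Bay 160 x 160 mm inside, floor 4 mm and rim 24 mm above the bench, walls 4 mm thick; z up. The small bay beyond its +x wall holds two upright couplings 45 mm high. The valve body may lie in the large bay in any direction.
- tee_center (a point): Ivory plastic pipe tee lying in a second open mould (also 150 x 120 mm, face 36 mm above the bench); it stays there. Run 110 mm long along x, branch along +y, collars 38 mm in diameter. Point: on the run's axis, half-way along it, 19 mm above the tee's underside; z up.
Mind the look-alikes: they are no part of the job. Leave any pink or turquoise look-alike of the mould alone.

How it is judged:
By the outcome, as a careful person would: the job done as asked, in the order asked, and still so for the second after the job is handed in, with the robot touching nothing.
It also fails if it takes over 40 s, if anything falls off the work surface, if the arm or the gripper's body presses on something with over 40 N, if the wrist force passes 120 N, or if a joint passes its speed limit or range.

ROBOT

A 6-joint arm with a two-finger parallel gripper is mounted at the origin on the work surface. World frame = base frame: x ahead of the robot, y to its left, z up, the work surface at z = 0. Lengths are in m, angles in rad, forces in N, time in s.
With the tool pointing down it reaches from about 0.25 to 0.725 m from the base axis. Payload 4 kg.
Tool frame: the origin (TCP) lies on the centre line of the jaws, within the pads' length; the fingertips stand 14 mm ahead of it and the grasp point (between the pads) lies 5 mm behind it; z points along the fingers, x is the direction in which the jaws open and shut, and the axes are right-handed (so a half turn about z gives the same grasp; the last joint's range is limited). The gripper opens to 85 mm and grips with 20 to 120 N. Pads are 22 mm wide; open, the fingers measure 114 mm over their backs; the gripper's body (76 mm by 85 mm) begins 54 mm behind the grasp point. The pads swing forward as they close: fully open they stand 13 mm farther back than shut.
Start: joints at [1.344, 0.241, 0.005, 1.335, 0, 1.571], TCP at [0.112, 0.487, 0.245] pointing down, gripper open.
Joint ranges: [-2.72, 2.72], [-1.05, 1.87], [-1.09, 1.28], [-1.99, 2.15], [-1.42, 1.44], [-3.14, 3.14]. Speed limits (rad/s): [2.79, 2.79, 3.14, 3.14, 3.14, 3.14].

INTERFACE

Orientations are given as a unit quaternion [x, y, z, w].
In Python, from workcell import bot gives the robot as it stands.
- The arm moves only by the tool play_rows, never from a script. Its argument "motion" is a list of rows, each an object with "fingers": the closure, from -1 (fully open) to 1 (shut), so that 0 is half open; "translation": the shift along the tool's x, y, z in cm, a list of three; "roll": the turn about the tool's z in degrees. A call has 1 to 20 rows; each row is the pose to reach, as a shift and turn from the pose commanded when the call began, along the tool's axes at that moment; what a row does not reach only later rows make up. A row lasts 1/12 s, in which the tool goes at most 41.7 mm and 7.16 degrees, less where a joint would pass 70% of its speed; a pose out of reach is approached as far as the arm can. A call with a gripper value outside its range is refused whole. The fingers move at their own pace and stop on an object; the grip force is fixed at half the most. Time passes only in rows, so rows that repeat a pose let the fingers close. It gives the time, the measured TCP pose, the force and the opening at its end, in the units of the state.
- bot.get_obs(): the state, without advancing time (a new reading comes with each control period).
- bot.camera(name): name is "side" or "top"; returns a dict with "pixels" (384x512x3 uint8, red, green, blue), "intrinsics" (3x3 intrinsics, pixels), "k1" (the pictures are not rectified: a ray, as slopes to the right and down, at radius r is drawn at 1 + k1 r^2 times it, then the intrinsics apply), "world_to_cam" (4x4, takes a point from world to camera coordinates). Camera axes: x right, y down, z forward; pixel columns grow to the right and rows downward; lengths in m; the calibration is good to about 2 mm. A picture is of the moment at which its call begins. There is no depth.
- bot.job_done(): hands the job in, once; it reports no verdict.
The state is a dict: "clock": time; "joint_pos": joint angles; "joint_vel": joint speeds; "tau": joint torques, N m; "eef_pos": TCP position; "tool_rot": TCP orientation; "ft_force": force on the tool from outside, world axes, zero at the start; "ft_torque": the same for the moment, N m; "grip_width": finger opening in m.
Only numpy, scipy, OpenCV 4.12 (cv2) and the standard library are available. Lean on these libraries where they do the work, as an engineer would, in place of code of your own. Each camera call takes 0.05 s, during which the arm holds its last target. There are 200 camera calls.

## Working session

There is one attempt and no reset: what is moved stays moved. The work goes in short steps, Python scripts to look and compute and a tool call to move; the robot and the scene stay as the last step left them, time stands still between calls to the robot, and variables do not carry over. Pictures are saved under pics/ and viewed, about 8 in all and at most 12, crops included, and the job is handed in when it is done.

Besides the shell and the picture viewer there is one more tool, called as name(argument=value, ...), one argument or row to a line, values as JSON. play_rows: Moves the arm, as the interface text tells. Its arguments: {"type":"object","properties":{"motion":{"type":"array","items":{"type":"object","properties":{"fingers":{"type":"number"},"translation":{"type":"array","items":{"type":"number"}},"roll":{"type":"number"}}}}},"required":["motion"]}

```bash
mkdir -p pics; cat > h.py <<'E'
import numpy as np, cv2, pickle
from workcell import bot
def shot(n,name):
    c=bot.camera(n); pickle.dump(c,open(f'pics/{name}.pkl','wb')); cv2.imwrite(f'pics/{name}.png',c['pixels'][:,:,::-1]); return c
def ray(c,uv):
    K=np.array(c['intrinsics']); d=np.array([c['k1'],0,0,0],float)
    p=cv2.undistortPoints(np.array(uv,float).reshape(-1,1,2),K,d).reshape(-1,2)
    T=np.array(c['world_to_cam']); R,t=T[:3,:3],T[:3,3]
    return -R.T@t,(np.c_[p,np.ones(len(p))])@R
def onz(c,uv,z):
    o,d=ray(c,uv); return o+d*((z-o[2])/d[:,2])[:,None]
def proj(c,P):
    T=np.array(c['world_to_cam']); 
    return cv2.projectPoints(np.array(P,float).reshape(-1,1,3),cv2.Rodrigues(T[:3,:3])[0],T[:3,3],np.array(c['intrinsics']),np.array([c['k1'],0,0,0],float))[0].reshape(-1,2)
E
python3 - <<'E'
from h import *
for n in('top','side'):
    c=shot(n,n+'0'); T=np.array(c['world_to_cam']); print(n,-T[:3,:3].T@T[:3,3],T[:3,:3].round(2).tolist(),c['k1'])
o=bot.get_obs();print({k:np.round(v,3) for k,v in o.items()})
E
```

```text
top [0.29962049 0.16362167 1.15077484] [[0.02, -1.0, 0.02], [-0.99, -0.02, -0.14], [0.14, -0.02, -0.99]] 0.04523903041136543
side [0.41021438 1.16403134 0.98359827] [[-1.0, -0.03, -0.01], [-0.01, 0.67, -0.74], [0.03, -0.74, -0.67]] -0.19305998402478122
{'clock': np.float64(0.1), 'joint_pos': array([ 1.344,  0.241,  0.004,  1.335, -0.   ,  1.571]), 'joint_vel': array([ 0.002, -0.001,  0.002, -0.001, -0.001, -0.   ]), 'tau': array([-0.0000e+00, -3.7314e+01,  2.5301e+01,  1.1000e-02,  0.0000e+00,
       -0.0000e+00]), 'eef_pos': array([0.112, 0.487, 0.244]), 'tool_rot': array([ 0.783,  0.623, -0.001,  0.001]), 'ft_force': array([-0.376, -0.716,  0.438]), 'ft_torque': array([-0.023, -0.009,  0.056]), 'grip_width': np.float64(0.085)}
```

View pics/top0.png

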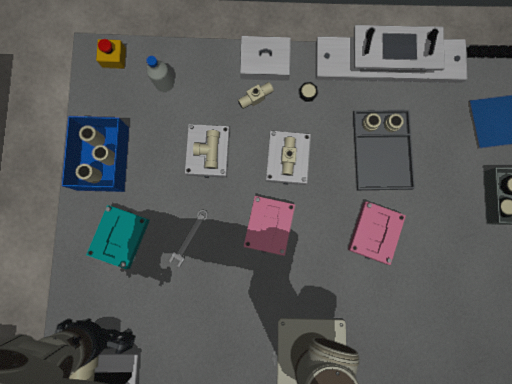

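View pics/side0.png

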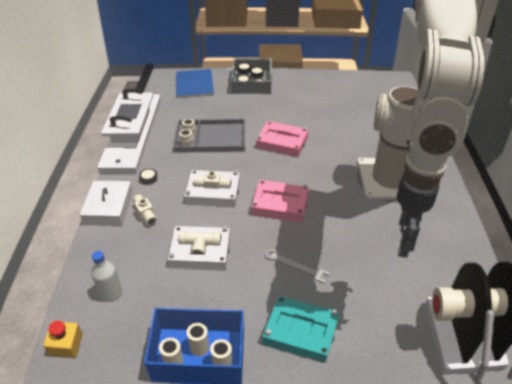

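The top view shows the valve body in its mould at about (289,156), the tee at (208,150), the tray at (383,150) with its large bay near (383,161), and the loose look-alike at (256,95). Next I'll measure these.

```bash
cat > m.py <<'E'
from h import *
c=pickle.load(open('pics/top0.pkl','rb')); s=pickle.load(open('pics/side0.pkl','rb'))
def rect(c,roi,z,f,name,pick=max):
    x0,y0,x1,y1=roi; im=c['pixels'][y0:y1,x0:x1].astype(int)
    m=f(im).astype(np.uint8)
    cs=cv2.findContours(m,cv2.RETR_EXTERNAL,cv2.CHAIN_APPROX_NONE)[0]
    k=max(cs,key=cv2.contourArea).reshape(-1,2)+[x0,y0]
    P=onz(c,k,z)[:,:2]; r=cv2.minAreaRect((P*1000).astype(np.float32))
    print(name,np.round(r[0],1),np.round(r[1],1),round(r[2],1)); return r
white=lambda i:(i.min(2)>130)
ivory=lambda i:(i[...,0]-i[...,2]>18)&(i[...,0]>90)
rect(c,(260,120,320,192),.036,white,'mould top')
rect(s,(175,160,250,212),.036,white,'mould side')
rect(c,(178,115,236,185),.036,white,'teemould top')
rect(c,(260,120,320,192),.03,ivory,'valve top')
rect(s,(175,160,250,212),.036,ivory,'valve side')
for n,cc,roi in(('a',c,(250,100,430,200)),('b',s,(165,110,255,215))):
    x0,y0,x1,y1=roi; k=4 if n=='a' else 5
    cv2.imwrite(f'pics/crop{n}.png',cv2.resize(cc['pixels'][y0:y1,x0:x1,::-1],None,fx=k,fy=k,interpolation=cv2.INTER_CUBIC))
E
python3 m.py
```

```text
mould top [561.9  73.4] [120.1 149.6] 86.4
mould side [570.9  76.2] [240.7 235.5] 1.1
teemould top [576.9 315.8] [118.9 149.2] 88.4
valve top [566.2  71.9] [113.1  38.9] 0.6
valve side [563.7  51.3] [ 72.4 113.6] 82.0
```

View pics/cropa.png

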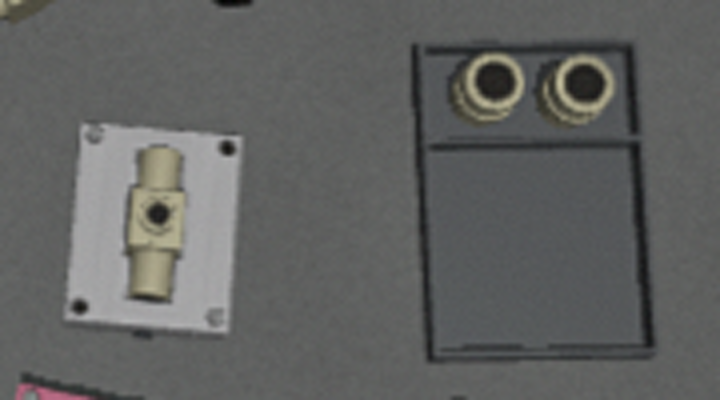

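View pics/cropb.png

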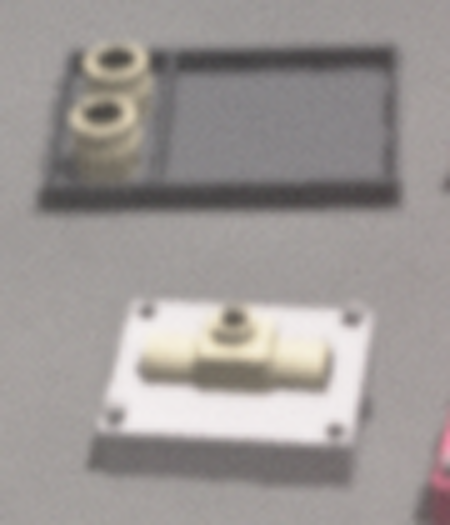

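```bash
cat > m2.py <<'E'
from h import *
c=pickle.load(open('pics/top0.pkl','rb')); s=pickle.load(open('pics/side0.pkl','rb'))
A=lambda L:[(250+(x+.5)/4-.5,100+(y+.5)/4-.5) for x,y in L]
B=lambda L:[(165+(x+.5)/5-.5,110+(y+.5)/5-.5) for x,y in L]
print('hole',onz(c,A([(158,213)]),.076)*1e3,onz(s,B([(234,318)]),.076)*1e3)
def dark(c,x0,y0,x1,y1):
    i=c['pixels'][y0:y1,x0:x1].max(2); v,u=np.nonzero(i<70); return np.array([[u.mean()+x0,v.mean()+y0]]),len(u)
for cc,r in((c,(284,147,295,159)),(s,(206,170,218,177))):
    p,n=dark(cc,*r); print('hole auto',p,n,(onz(cc,p,.076)*1e3).round(1))
print('block top corners',(onz(c,A([(133,189),(186,191),(183,250),(127,247)]),.064)*1e3).round(1).tolist())
r=onz(c,A([(413,44),(634,44),(655,356),(430,360)]),.024); print('tray rim',(r*1e3).round(1).tolist(),np.linalg.norm(np.roll(r,-1,0)-r,axis=1).round(4))
q=onz(c,A([(420,144),(640,136)]),.024);print('div',(q*1e3).round(1).tolist())
r=onz(s,B([(75,47),(397,45),(400,190),(42,192)]),.024); print('tray side',(r*1e3).round(1).tolist(),np.linalg.norm(np.roll(r,-1,0)-r,axis=1).round(4))
print('div side',(onz(s,B([(173,55),(160,183)]),.024)*1e3).round(1).tolist())
m=onz(s,B([(134,300),(376,313),(351,440),(96,432)]),.036);print('mould side',(m*1e3).round(1).tolist(),(m.mean(0)*1e3).round(1))
o=bot.get_obs(); from scipy.spatial.transform import Rotation as R
M=R.from_quat(o['tool_rot']).as_matrix(); print(M.round(3),o['eef_pos'])
E
python3 m2.py
```

```text
hole [[562.55492332  73.91496493  76.        ]] [[562.96616147  73.80589859  76.        ]]
hole auto [[289.15789474 153.05263158]] 19 [[562.   73.8  76. ]]
hole auto [[nan nan]] 0 [[nan nan nan]]
block top corners [[582.9, 91.3, 64.0], [582.4, 52.7, 64.0], [538.6, 54.5, 64.0], [539.8, 95.0, 64.0]]
tray rim [[712.2, -123.6, 24.0], [716.0, -292.1, 24.0], [475.5, -300.6, 24.0], [468.5, -133.9, 24.0]] [0.1685 0.2407 0.1669 0.2439]
div [[633.7, -128.3, 24.0], [643.7, -294.7, 24.0]]
tray side [[716.3, -297.1, 24.0], [480.6, -300.8, 24.0], [472.1, -124.4, 24.0], [713.7, -119.8, 24.0]] [0.2357 0.1767 0.2416 0.1774]
div side [[642.8, -286.5, 24.0], [634.6, -130.5, 24.0]]
mould side [[634.3, 9.0, 36.0], [481.7, 19.6, 36.0], [491.3, 136.2, 36.0], [642.3, 131.9, 36.0]] [562.4  74.2  36. ]
[[ 0.225  0.974 -0.   ]
 [ 0.974 -0.225 -0.002]
 [-0.002  0.    -1.   ]] [0.11230419 0.48669196 0.2444989 ]m2.py:7: RuntimeWarning: Mean of empty slice.
  i=c['pixels'][y0:y1,x0:x1].max(2); v,u=np.nonzero(i<70); return np.array([[u.mean()+x0,v.mean()+y0]]),len(u)
  ret = ret.dtype.type(ret / rcount)
```

The hole in the neck agrees in both views at (562.5, 73.8) mm and matches the mould centre. The mould's yaw is about -3.8°. The large bay's centre is about (556, -213). I'll move above the valve body.

play_rows(
  motion=[
    {"fingers": -1,"translation": [-7.5,13.3,0],"roll": -2.3},
    {"fingers": -1,"translation": [-7.5,13.3,0],"roll": -4.6},
    {"fingers": -1,"translation": [-7.5,13.3,0],"roll": -4.6},
    {"fingers": -1,"translation": [-7.5,13.3,0],"roll": -4.6},
    {"fingers": -1,"translation": [-15,26.6,0],"roll": -9.2},
    {"fingers": -1,"translation": [-15,26.6,0],"roll": -9.2},
    {"fingers": -1,"translation": [-15,26.6,0],"roll": -9.2},
    {"fingers": -1,"translation": [-15,26.6,0],"roll": -9.2},
    {"fingers": -1,"translation": [-30.1,53.1,0],"roll": -9.2},
    {"fingers": -1,"translation": [-30.1,53.1,0],"roll": -9.2},
    {"fingers": -1,"translation": [-30.1,53.1,0],"roll": -9.2},
    {"fingers": -1,"translation": [-30.1,53.1,0],"roll": -9.2},
    {"fingers": -1,"translation": [-30.1,53.1,0],"roll": -9.2},
    {"fingers": -1,"translation": [-30.1,53.1,0],"roll": -9.2},
    {"fingers": -1,"translation": [-30.1,53.1,0],"roll": -9.2},
    {"fingers": -1,"translation": [-30.1,53.1,0],"roll": -9.2},
    {"fingers": -1,"translation": [-30.1,53.1,9.5],"roll": -9.2},
    {"fingers": -1,"translation": [-30.1,53.1,9.5],"roll": -9.2},
    {"fingers": -1,"translation": [-30.1,53.1,9.5],"roll": -9.2},
    {"fingers": -1,"translation": [-30.1,53.1,9.5],"roll": -9.2},
  ],
)

```text
clock: 1.77
eef_pos: [0.5583, 0.0736, 0.1448]
tool_rot: [0.73, 0.683, -0.005, -0.003]
ft_force: [-0.1, -0.3, 0.1]
grip_width: 0.085
```

```bash
cat > st.py <<'E'
import sys
from h import *
from scipy.spatial.transform import Rotation as R
o=bot.get_obs(); M=R.from_quat(o['tool_rot']).as_matrix()
print('t',o['clock'],'p',(o['eef_pos']*1e3).round(1),'yaw',np.degrees(np.arctan2(M[1,0],M[0,0])).round(2),'F',o['ft_force'].round(1),'w',o['grip_width'],'z',M[:,2].round(4))
if len(sys.argv)>3:
    t=np.array([float(a) for a in sys.argv[1:4]]); print('tool shift cm',(M.T@(t-o['eef_pos']*1e3)/10).round(2))
E
python3 st.py 562.4 73.8 53; python3 - <<'E'
from h import *
s=shot('side','side1'); cv2.imwrite('pics/s1.png',cv2.resize(s['pixels'][90:230,140:300,::-1],None,fx=4,fy=4,interpolation=cv2.INTER_CUBIC))
E
```

```text
t 1.7667 p [558.3  73.6 144.8] yaw 86.17 F [-0.1 -0.3  0.1] w 0.08502379298270228 z [-0.0112 -0.0014 -0.9999]
tool shift cm [0.06 0.51 9.18]
```

View pics/s1.png

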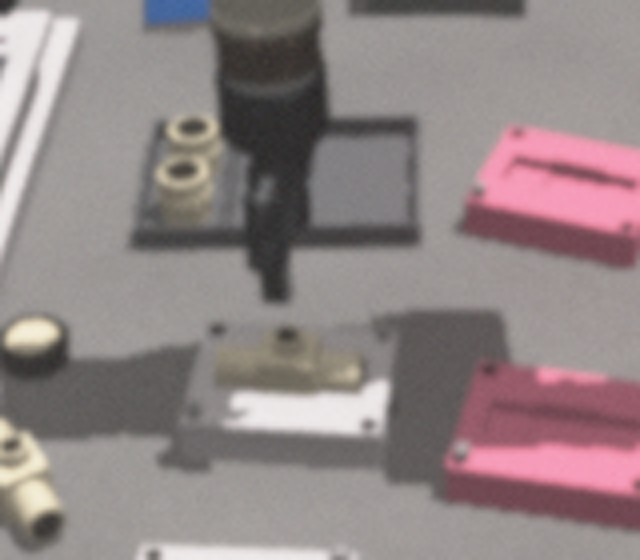

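The gripper hangs over the valve body, with its fingers at about (275,290) in the crop and the neck at (287,335). I'll let it settle.

play_rows(
  motion=[
    {"fingers": -1,"translation": [0,0,0],"roll": 0},
    {"fingers": -1,"translation": [0,0,0],"roll": 0},
    {"fingers": -1,"translation": [0,0,0],"roll": 0},
  ],
)

```text
clock: 2.07
eef_pos: [0.5636, 0.0749, 0.1525]
tool_rot: [0.73, 0.683, 0.002, 0.001]
ft_force: [-0.0, 0.0, -0.4]
grip_width: 0.0851
```

```bash
python3 st.py 562.4 73.8 53
```

```text
t 2.0667 p [563.6  74.9 152.5] yaw 86.22 F [-0.   0.  -0.4] w 0.08509159637660471 z [ 4.3e-03  5.0e-04 -1.0e+00]
tool shift cm [-0.12 -0.15  9.95]
```

play_rows(
  motion=[
    {"fingers": -1,"translation": [0,0,1],"roll": 0},
    {"fingers": -1,"translation": [0,0,2.5],"roll": 0},
    {"fingers": -1,"translation": [0,0,4],"roll": 0},
    {"fingers": -1,"translation": [0,0,5.5],"roll": 0},
    {"fingers": -1,"translation": [0,0,6.5],"roll": 0},
    {"fingers": -1,"translation": [0,0,7],"roll": 0},
    {"fingers": -1,"translation": [0,0,7],"roll": 0},
    {"fingers": -1,"translation": [0,0,7],"roll": 0},
    {"fingers": -1,"translation": [0,0,7],"roll": 0},
    {"fingers": -1,"translation": [0,0,7],"roll": 0},
    {"fingers": -1,"translation": [0,0,7],"roll": 0},
    {"fingers": -1,"translation": [0,0,7],"roll": 0},
  ],
)

```text
clock: 3.07
eef_pos: [0.5626, 0.0745, 0.0809]
tool_rot: [0.73, 0.683, 0.0, 0.0]
ft_force: [0.2, -0.4, -0.4]
grip_width: 0.0853
```

```bash
python3 st.py 562.4 73.8 53
```

```text
t 3.0667 p [562.6  74.5  80.9] yaw 86.21 F [ 0.2 -0.4 -0.4] w 0.085301389453028 z [ 1.2e-03  1.0e-04 -1.0e+00]
tool shift cm [-0.08 -0.01  2.79]
```

play_rows(
  motion=[
    {"fingers": -1,"translation": [-0.07,0,0.6],"roll": 0},
    {"fingers": -1,"translation": [-0.07,0,1.2],"roll": 0},
    {"fingers": -1,"translation": [-0.07,0,1.8],"roll": 0},
    {"fingers": -1,"translation": [-0.07,0,2.3],"roll": 0},
    {"fingers": -1,"translation": [-0.07,0,2.6],"roll": 0},
    {"fingers": -1,"translation": [-0.07,0,2.8],"roll": 0},
    {"fingers": -1,"translation": [-0.07,0,2.8],"roll": 0},
    {"fingers": -1,"translation": [-0.07,0,2.8],"roll": 0},
    {"fingers": -1,"translation": [-0.07,0,2.8],"roll": 0},
    {"fingers": -1,"translation": [-0.07,0,2.8],"roll": 0},
  ],
)

```text
clock: 3.9
eef_pos: [0.5624, 0.0739, 0.0527]
tool_rot: [0.73, 0.683, 0.0, 0.0]
ft_force: [-0.6, 1.2, -0.1]
grip_width: 0.0851
```

```bash
python3 st.py 562.4 73.8 53; python3 - <<'E'
from h import *
s=shot('side','side2'); cv2.imwrite('pics/s2.png',cv2.resize(s['pixels'][130:215,170:260,::-1],None,fx=6,fy=6,interpolation=cv2.INTER_CUBIC))
E
```

```text
t 3.9 p [562.4  73.9  52.7] yaw 86.2 F [-0.6  1.2 -0.1] w 0.0851305204361548 z [ 7.e-04  1.e-04 -1.e+00]
tool shift cm [-0.01 -0.   -0.03]
```

View pics/s2.png

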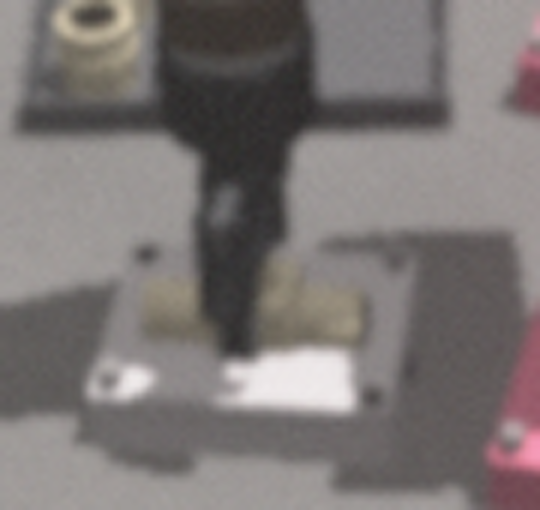

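```bash
python3 - <<'E'
from h import *
s=pickle.load(open('pics/side2.pkl','rb'));s0=pickle.load(open('pics/side0.pkl','rb'))
a=np.radians(-3.8);ex=np.array([np.cos(a),np.sin(a),0]);ey=np.array([-np.sin(a),np.cos(a),0]);c=np.array([562.4,73.8,0])
P={'necktop':c+[0,0,76],'tip':c+ey*48+[0,0,44],'blk+x':c+ex*22+ey*20+[0,0,64],'blk-x':c-ex*22+ey*20+[0,0,64],'sp+':c+ex*55+[0,0,42],'sp-':c-ex*55+[0,0,42]}
for k,p in P.items():
    u=proj(s,p/1e3)[0]; print(k,((u-[170,130])*6).round())
x0,y0=170,130
cv2.imwrite('pics/s0c.png',cv2.hconcat([cv2.resize(q['pixels'][130:215,170:260,::-1],None,fx=4,fy=4,interpolation=cv2.INTER_CUBIC) for q in(s0,s)]))
E
```

```text
necktop [250. 259.]
tip [239. 372.]
blk+x [201. 301.]
blk-x [289. 306.]
sp+ [146. 305.]
sp- [362. 317.]
```

View pics/s0c.png

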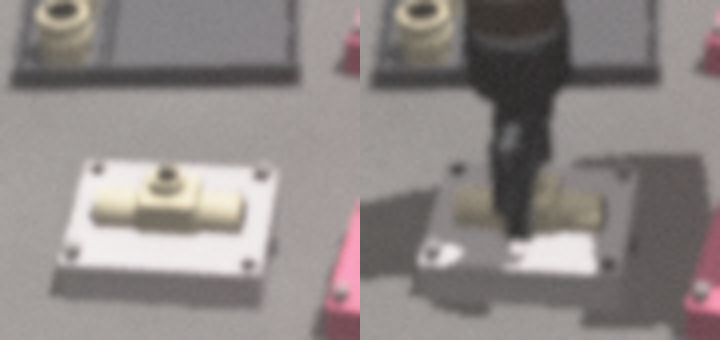

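The finger tip appears at crop column 238 and I predicted 239, so the jaws are centred on the block. I'll close the fingers.

play_rows(
  motion=[
    {"fingers": 1,"translation": [0,0,0],"roll": 0},
    {"fingers": 1,"translation": [0,0,0],"roll": 0},
    {"fingers": 1,"translation": [0,0,0],"roll": 0},
    {"fingers": 1,"translation": [0,0,0],"roll": 0},
    {"fingers": 1,"translation": [0,0,0],"roll": 0},
    {"fingers": 1,"translation": [0,0,0],"roll": 0},
    {"fingers": 1,"translation": [0,0,0],"roll": 0},
    {"fingers": 1,"translation": [0,0,0],"roll": 0},
    {"fingers": 1,"translation": [0,0,0],"roll": 0},
    {"fingers": 1,"translation": [0,0,0],"roll": 0},
    {"fingers": 1,"translation": [0,0,0],"roll": 0},
    {"fingers": 1,"translation": [0,0,0],"roll": 0},
  ],
)

```text
clock: 4.95
eef_pos: [0.5625, 0.0738, 0.0526]
tool_rot: [0.73, 0.683, 0.0, 0.0]
ft_force: [-0.1, -0.2, 4.6]
grip_width: 0.0393
```

```bash
python3 st.py
```

```text
t 4.95 p [562.5  73.8  52.6] yaw 86.2 F [-0.1 -0.2  4.6] w 0.039264128151668826 z [ 8.e-04  1.e-04 -1.e+00]
```

play_rows(
  motion=[
    {"fingers": 1,"translation": [0,0,-0.3],"roll": 0},
    {"fingers": 1,"translation": [0,0,-0.8],"roll": 0},
    {"fingers": 1,"translation": [0,0,-1.5],"roll": 0},
    {"fingers": 1,"translation": [0,0,-2.3],"roll": 0},
    {"fingers": 1,"translation": [0,0,-3.2],"roll": 0},
    {"fingers": 1,"translation": [0,0,-4.3],"roll": 0},
    {"fingers": 1,"translation": [0,0,-5.5],"roll": 0},
    {"fingers": 1,"translation": [0,0,-6.7],"roll": 0},
    {"fingers": 1,"translation": [0,0,-7.8],"roll": 0},
    {"fingers": 1,"translation": [0,0,-8.6],"roll": 0},
    {"fingers": 1,"translation": [0,0,-9.3],"roll": 0},
    {"fingers": 1,"translation": [0,0,-9.8],"roll": 0},
    {"fingers": 1,"translation": [0,0,-10],"roll": 0},
    {"fingers": 1,"translation": [0,0,-10],"roll": 0},
    {"fingers": 1,"translation": [0,0,-10],"roll": 0},
    {"fingers": 1,"translation": [0,0,-10],"roll": 0},
    {"fingers": 1,"translation": [0,0,-10],"roll": 0},
  ],
)

```text
clock: 6.37
eef_pos: [0.5617, 0.0738, 0.1516]
tool_rot: [0.73, 0.683, -0.001, -0.0]
ft_force: [1.6, -0.2, -1.3]
grip_width: 0.0391
```

```bash
python3 st.py 556 -213 152; python3 - <<'E'
from h import *
s=shot('side','side3'); cv2.imwrite('pics/s3.png',cv2.resize(s['pixels'][90:230,140:300,::-1],None,fx=4,fy=4,interpolation=cv2.INTER_CUBIC))
E
```

```text
t 6.3667 p [561.7  73.8 151.6] yaw 86.21 F [ 1.6 -0.2 -1.3] w 0.03914771475929562 z [-1.5e-03 -2.0e-04 -1.0e+00]
tool shift cm [-28.65   1.33  -0.04]
```

View pics/s3.png

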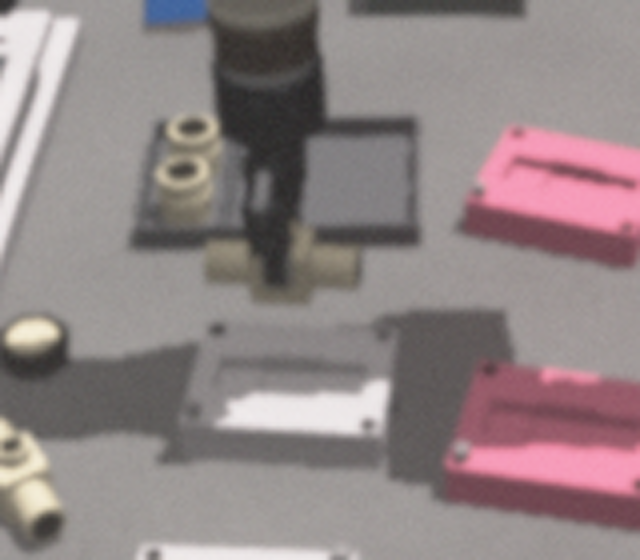

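The valve body hangs level in the jaws (about (283,265) in the crop), clear of the empty mould. Next I'll carry it across to the tray.

play_rows(
  motion=[
    {"fingers": 1,"translation": [-0.4,0,0],"roll": 0},
    {"fingers": 1,"translation": [-1.3,0,0],"roll": 0},
    {"fingers": 1,"translation": [-2.6,0.1,0],"roll": 0},
    {"fingers": 1,"translation": [-4.4,0.2,0],"roll": 0},
    {"fingers": 1,"translation": [-6.4,0.3,0],"roll": 0},
    {"fingers": 1,"translation": [-8.6,0.4,0],"roll": 0},
    {"fingers": 1,"translation": [-10.8,0.5,0],"roll": 0},
    {"fingers": 1,"translation": [-13,0.6,0],"roll": 0},
    {"fingers": 1,"translation": [-15.2,0.7,0],"roll": 0},
    {"fingers": 1,"translation": [-17.4,0.8,0],"roll": 0},
    {"fingers": 1,"translation": [-19.6,0.9,0],"roll": 0},
    {"fingers": 1,"translation": [-21.8,1,0],"roll": 0},
    {"fingers": 1,"translation": [-23.8,1.1,0],"roll": 0},
    {"fingers": 1,"translation": [-25.6,1.2,0],"roll": 0},
    {"fingers": 1,"translation": [-27,1.2,0],"roll": 0},
    {"fingers": 1,"translation": [-28,1.3,0],"roll": 0},
    {"fingers": 1,"translation": [-28.5,1.3,0],"roll": 0},
    {"fingers": 1,"translation": [-28.7,1.3,0],"roll": 0},
    {"fingers": 1,"translation": [-28.7,1.3,0],"roll": 0},
    {"fingers": 1,"translation": [-28.7,1.3,0],"roll": 0},
  ],
)

```text
clock: 8.08
eef_pos: [0.5561, -0.2127, 0.1523]
tool_rot: [0.73, 0.684, 0.0, -0.0]
ft_force: [-0.1, 0.3, -0.9]
grip_width: 0.039
```

play_rows(
  motion=[
    {"fingers": 1,"translation": [0,0,0.5],"roll": 0},
    {"fingers": 1,"translation": [0,0,1.5],"roll": 0},
    {"fingers": 1,"translation": [0,0,3],"roll": 0},
    {"fingers": 1,"translation": [0,0,4.5],"roll": 0},
    {"fingers": 1,"translation": [0,0,6],"roll": 0},
    {"fingers": 1,"translation": [0,0,7],"roll": 0},
    {"fingers": 1,"translation": [0,0,7.5],"roll": 0},
    {"fingers": 1,"translation": [0,0,7.5],"roll": 0},
    {"fingers": 1,"translation": [0,0,7.5],"roll": 0},
    {"fingers": 1,"translation": [0,0,7.5],"roll": 0},
    {"fingers": 1,"translation": [0,0,7.5],"roll": 0},
    {"fingers": 1,"translation": [0,0,7.5],"roll": 0},
  ],
)

```text
clock: 9.08
eef_pos: [0.5567, -0.2137, 0.0783]
tool_rot: [0.73, 0.683, 0.0, 0.001]
ft_force: [0.8, 1.0, -1.6]
grip_width: 0.039
```

```bash
python3 st.py 556 -213 37; python3 - <<'E'
from h import *
s=shot('side','side4'); t=shot('top','top4')
cv2.imwrite('pics/s4.png',cv2.hconcat([cv2.resize(s['pixels'][80:170,160:260,::-1],(400,360),interpolation=cv2.INTER_CUBIC),cv2.resize(t['pixels'][100:200,330:430,::-1],(400,360),interpolation=cv2.INTER_CUBIC)]))
E
```

```text
t 9.0833 p [ 556.7 -213.7   78.3] yaw 86.2 F [ 0.8  1.  -1.6] w 0.03902854467426399 z [ 1.7e-03 -7.0e-04 -1.0e+00]
tool shift cm [ 0.07 -0.08  4.13]
```

View pics/s4.png

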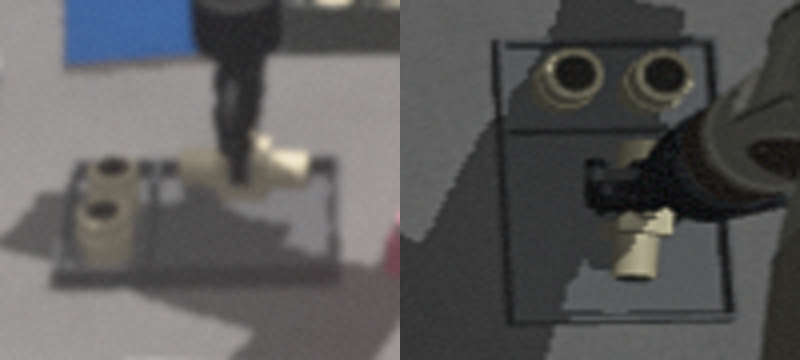

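The valve body is over the large bay in both views and clear of the walls. I'll lower it slowly.

play_rows(
  motion=[
    {"fingers": 1,"translation": [0,0,0.5],"roll": 0},
    {"fingers": 1,"translation": [0,0,1],"roll": 0},
    {"fingers": 1,"translation": [0,0,1.6],"roll": 0},
    {"fingers": 1,"translation": [0,0,2.2],"roll": 0},
    {"fingers": 1,"translation": [0,0,2.8],"roll": 0},
    {"fingers": 1,"translation": [0,0,3.2],"roll": 0},
    {"fingers": 1,"translation": [0,0,3.5],"roll": 0},
    {"fingers": 1,"translation": [0,0,3.7],"roll": 0},
    {"fingers": 1,"translation": [0,0,3.8],"roll": 0},
    {"fingers": 1,"translation": [0,0,3.9],"roll": 0},
    {"fingers": 1,"translation": [0,0,3.9],"roll": 0},
    {"fingers": 1,"translation": [0,0,3.9],"roll": 0},
    {"fingers": 1,"translation": [0,0,3.9],"roll": 0},
    {"fingers": 1,"translation": [0,0,3.9],"roll": 0},
  ],
)

```text
clock: 10.35
eef_pos: [0.5563, -0.2135, 0.0386]
tool_rot: [0.73, 0.683, 0.0, 0.0]
ft_force: [0.9, 0.4, -1.8]
grip_width: 0.0391
```

play_rows(
  motion=[
    {"fingers": 1,"translation": [0,0,0.05],"roll": 0},
    {"fingers": 1,"translation": [0,0,0.1],"roll": 0},
    {"fingers": 1,"translation": [0,0,0.15],"roll": 0},
    {"fingers": 1,"translation": [0,0,0.15],"roll": 0},
    {"fingers": 1,"translation": [0,0,0.15],"roll": 0},
  ],
)

```text
clock: 10.77
eef_pos: [0.556, -0.2134, 0.0367]
tool_rot: [0.73, 0.683, -0.0, -0.0]
ft_force: [1.2, -0.9, -1.9]
grip_width: 0.0389
```

play_rows(
  motion=[
    {"fingers": 1,"translation": [0,0,0.04],"roll": 0},
    {"fingers": 1,"translation": [0,0,0.08],"roll": 0},
    {"fingers": 1,"translation": [0,0,0.08],"roll": 0},
    {"fingers": 1,"translation": [0,0,0.08],"roll": 0},
  ],
)

```text
clock: 11.1
eef_pos: [0.5561, -0.2134, 0.0367]
tool_rot: [0.73, 0.683, 0.0, 0.0]
ft_force: [-1.9, 1.7, 5.4]
grip_width: 0.0388
```

The force turned from -1.9 to +5.4 N, so the valve body is on the floor. Next I'll release it and then lift away.

play_rows(
  motion=[
    {"fingers": -0.1,"translation": [0,0,0],"roll": 0},
    {"fingers": -0.2,"translation": [0,0,0],"roll": 0},
    {"fingers": -0.4,"translation": [0,0,0],"roll": 0},
    {"fingers": -0.6,"translation": [0,0,0],"roll": 0},
    {"fingers": -0.8,"translation": [0,0,0],"roll": 0},
    {"fingers": -0.8,"translation": [0,0,0],"roll": 0},
    {"fingers": -0.8,"translation": [0,0,0],"roll": 0},
    {"fingers": -0.8,"translation": [0,0,0],"roll": 0},
    {"fingers": -0.8,"translation": [0,0,0],"roll": 0},
    {"fingers": -0.8,"translation": [0,0,0],"roll": 0},
  ],
)

```text
clock: 11.93
eef_pos: [0.5561, -0.2134, 0.036]
tool_rot: [0.73, 0.683, 0.0, 0.0]
ft_force: [-0.3, -0.4, -0.1]
grip_width: 0.0766
```

play_rows(
  motion=[
    {"fingers": -0.8,"translation": [0,0,-0.3],"roll": 0},
    {"fingers": -0.8,"translation": [0,0,-1],"roll": 0},
    {"fingers": -0.8,"translation": [0,0,-2],"roll": 0},
    {"fingers": -0.8,"translation": [0,0,-3.5],"roll": 0},
    {"fingers": -0.8,"translation": [0,0,-5.5],"roll": 0},
    {"fingers": -0.8,"translation": [0,0,-8],"roll": 0},
    {"fingers": -0.8,"translation": [0,0,-11],"roll": 0},
    {"fingers": -0.8,"translation": [0,0,-14],"roll": 0},
    {"fingers": -0.8,"translation": [10,-3,-15],"roll": 0},
    {"fingers": -0.8,"translation": [10,-10,-15],"roll": 0},
    {"fingers": -0.8,"translation": [10,-10,-15],"roll": 0},
    {"fingers": -0.8,"translation": [16,-18,-15],"roll": 0},
    {"fingers": -0.8,"translation": [16,-18,-15],"roll": 0},
    {"fingers": -0.8,"translation": [16,-18,-15],"roll": 0},
    {"fingers": -0.8,"translation": [16,-18,-15],"roll": 0},
    {"fingers": -0.8,"translation": [16,-18,-15],"roll": 0},
    {"fingers": -0.8,"translation": [16,-18,-15],"roll": 0},
    {"fingers": -0.8,"translation": [16,-18,-15],"roll": 0},
  ],
)

```text
clock: 13.43
eef_pos: [0.3886, -0.0423, 0.187]
tool_rot: [0.73, 0.683, 0.001, 0.001]
ft_force: [-0.5, -0.4, 0.1]
grip_width: 0.0767
```

```bash
python3 st.py; python3 - <<'E'
from h import *
s=shot('side','side5'); t=shot('top','top5')
cv2.imwrite('pics/s5.png',cv2.hconcat([cv2.resize(s['pixels'][100:270,150:320,::-1],(400,400),interpolation=cv2.INTER_CUBIC),cv2.resize(t['pixels'][100:200,330:430,::-1],(400,400),interpolation=cv2.INTER_CUBIC)]))
E
```

```text
t 13.4333 p [388.6 -42.3 187. ] yaw 86.18 F [-0.5 -0.4  0.1] w 0.07673846558336334 z [ 2.8e-03 -5.0e-04 -1.0e+00]
```

View pics/s5.png

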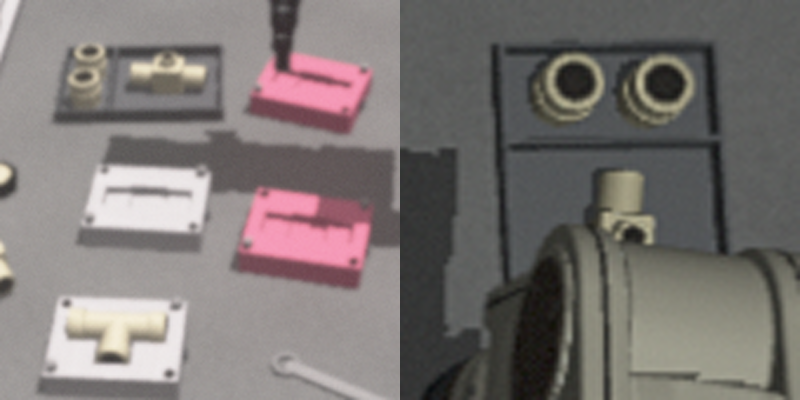

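The valve body stands flat in the large bay with its neck up, seen at (168,72) in the side crop. Its mould is empty, the tee hasn't moved, and the arm is clear of everything. I'll hand the job in.

```bash
python3 -c "
from workcell import bot
print(bot.job_done())"
```

```text
the job is handed in; nothing more can be done
None
```

I moved the valve body from its mould into the large bay of the parts tray and handed the job in at about 13.5 s of the 40 s allowed.

- **Pick-up:** I gripped it across its flat y faces. The fingers read 39 mm against the stated 40 mm, and it hung level after the lift.
- **Placing:** I lowered it in sub-millimetre steps until the wrist force turned from about -1.9 N to +5.4 N at floor contact. Then I opened the fingers and backed away.
- **Last checks:** The side picture shows it flat in the bay with its neck up, the mould empty and the tee still in its own mould. The arm was clear, with near-zero wrist force. In the last top picture the arm hid part of the valve body, but what could be seen agreed.
- **Disagreements:**
  - One automatic hole detection in the side view found nothing, so I used a point read by eye instead. It agreed with the top view to within about 1 mm.
  - The automatic side-view outlines of the mould and valve body gave wrong sizes (the mould came out about 240 mm square), so I discarded them. I measured the side view from hand-picked points instead.

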